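Free a bone model from a ratchet clamp

TASK

The practice bone is clamped on the bench. Release the ratchet and slide the clamp's head back by 4 cm or more, leaving it there, then take the bone out and lay it flat in the wire basket; set it down, do not drop or throw it. Leave the bottle, the bowl and the mallet where they are.

Things in the scene. Friction and masses are not known exactly. Their poses are not given: they have to be found in the camera images.
- clamp: Fixed bar clamp: grey base 320 x 94 x 12 mm (x -177 to +143 mm), a steel bar 24 mm wide along its middle, top 28 mm above the table, and at +x a fixed jaw (face at x = 115 mm, 60 mm wide, 74 mm tall). Origin on the table under the bar; x runs along the bar from the sliding head to the bone and fixed jaw, z up. Behind the bone the bar has 5 hooked ratchet teeth, 7 mm high, 20 mm apart.
- head_grip (a point): Point on the sliding head between its two upright tabs, 85 mm above the table; axes as the clamp's. Behind it (-x) a fixed yellow post 10 mm thick, before it (+x) the red release tab 8 mm thick; both about 27 mm wide, tops 106 mm above the table. Their outer faces are 21 mm to either side: 42 mm over all; squeezing narrows them by 5 to 11 mm. In front of the tab 50 mm are free above 66 mm height.
- clamp_head (a joint): Sliding head, m: 0 as clamped, growing as it slides back from the bone (clamp's -x), at most 0.060; pushed towards the bone it goes negative (to -0.013). Friction about 2 N; it stays where left. It slides back only while the pawl is up, so keep the tab squeezed as you draw it back.
- release_tab (a joint): Red tab, hinged 42 mm above the table, rad: 0 pawl down, 0.26 squeezed to the post, pawl up (clears the teeth above 0.18); its spring takes 4 to 6 N. While the clamp is loaded the pawl is caught under a hooked tooth and the tab will not give, however hard squeezed: holding both tabs, push the head 4 to 7 mm towards the bone (12 to 17 N) until the tab gives and closes.
- pad_mid (a point): Centre of the head's black rubber pad, 51 mm above the table, 8 mm thick, 46 mm wide, top 76 mm above the table. Its spring (0.7 N/mm) presses the bone on the fixed jaw with 7 N. A lip on top hooks 6 mm over the bone's end, so the bone cannot be lifted until the head is back. The pad follows the head's first 10 mm of retreat.
- bone_center (a point): Centre of the practice bone: ivory round shaft 26 mm thick, 66 mm long, slightly flared, between two blue end blocks (22 mm long, 36 wide, 40 high); 110 mm over all, about 0.22 kg. x along the bone, z up. In the clamp it lies along the bar, centre 48 mm above the table; grip it across the shaft from above. Beside the shaft it is free down to the base, 12 mm above the table.
- basket: Fixed steel wire basket 270 mm (x) x 190 mm (y), rim 42 mm above the table, walls 4 mm, with a green mat whose top is 8 mm above the table. Origin on the table under its centre. A bone lying flat in it has its centre 26 to 28 mm above the table.
- bottle_mid (a point): Bystander: amber bottle, 60 mm in diameter, 130 mm tall; the point is at its middle.
- bowl_mid (a point): Bystander: steel bowl, 110 mm across, 45 mm tall; the point is at its middle.
- mallet_mid (a point): Bystander: steel-headed hammer-like mallet with a wooden handle, 200 mm long, lying on the table beyond the clamp; the point is at its middle.
Mind the look-alikes: they are no part of the job. Of the things that look like the part that bears bone_center, the smallest one is meant.

How it is judged:
By the outcome, as a careful person would: the job done as asked, in the order asked, and still so for the second after the job is handed in, with the robot touching nothing.
It also fails if it takes over 58 s, if anything falls off the work surface, if the arm or the gripper's body presses on something with over 40 N, if the wrist force passes 120 N, or if a joint passes its speed limit or range.

ROBOT

A 6-joint arm with a two-finger parallel gripper is mounted at the origin on the work surface. World frame = base frame: x ahead of the robot, y to its left, z up, the work surface at z = 0. Lengths are in mm, angles in degrees, forces in N, time in s.
With the tool pointing down it reaches from about 300 to 850 mm from the base axis. Payload 5.4 kg.
Tool frame: the origin (TCP) lies between the finger pads; the fingertips stand 19 mm ahead of it and the grasp point (between the pads) is the TCP (tip_extent is the distance from the TCP to the fingertips, in mm); z points along the fingers, y is the line along which they close (so a half turn about z gives the same grasp; the last joint's range is limited). The gripper opens to 85 mm and grips with 20 to 120 N. Pads are 22 mm wide; open, the fingers measure 114 mm over their backs; the gripper's body (76 mm by 85 mm) begins 54 mm behind the grasp point. The pads swing forward as they close: fully open they stand 13 mm farther back than shut.
Start: joints at [52.936, 9.076, 91.501, -0, 79.423, -12.038], TCP at [243.256, 520.992, 250.299] pointing down, gripper open.
Joint ranges: [-166.64, 166.64], [-54.1, 131.32], [10.49, 154.53], [-73.88, 253.88], [9.74, 151.15], [-171.62, 171.62]. Speed limits (degrees/s): [147.25, 147.25, 180, 180, 180, 180].

INTERFACE

Orientations are given as [roll, pitch, yaw] about the fixed x, y, z axes, in that order (R = Rz(yaw) Ry(pitch) Rx(roll)).
In Python, from workcell import get_obs, snapshot, sign_off, tip_extent gives the robot as it stands.
- The arm moves only by the shell command python3 -m pendant 'ROWS' [FORCE]. ROWS is a JSON object of lists of equal length, an entry for each row: "grip": the closure, from 0 (fully open) to 1 (shut); "travel": the shift along the tool's x, y, z in mm, a list of three; "turn": the turn about the tool's z in rad. In form: {"grip": [grip, ...], "travel": [[tx, ty, tz], ...], "turn": [turn, ...]}. A call has 1 to 5 rows; each row shifts and turns the commanded pose from where the row before left it, along the tool's axes as they then stand; what a row does not reach is not made up. A row lasts 1/12 s, in which the tool goes at most 41.7 mm and 7.16 degrees, less where a joint would pass 70% of its speed; a pose out of reach is approached as far as the arm can. A call with a gripper value outside its range is refused whole. The fingers move at their own pace and stop on an object; FORCE is the grip in N (left out, the last holds). Time passes only in rows, so rows that do not move let the fingers close. It gives the time, the measured TCP pose, the force, the opening and the grip force at its end, in the units of the state.
- get_obs(): the state, without advancing time (a new reading comes with each control period).
- snapshot(name): name is "scene" or "side" or "wrist"; returns a dict with "color" (420x560x3 uint8, red, green, blue), "K" (3x3 intrinsics, pixels), "distortion" ([k1, k2, p1, p2, k3] as OpenCV has them; the pictures are not rectified), "R" (3x3) and "t" (3): a world point X has camera coordinates R X + t. Camera axes: x right, y down, z forward; pixel columns grow to the right and rows downward; lengths in mm; the calibration is good to about 2 mm. A picture is of the moment at which its call begins. There is no depth.
- sign_off(): hands the job in; it is judged then, once.
The state is a dict: "t": time; "joint_positions": joint angles; "joint_velocities": joint speeds; "joint_efforts": joint torques, N m; "tool_pos": TCP position; "tool_rot": TCP orientation; "wrist_force": force on the tool from outside, world axes, zero at the start; "ft_torque": the same for the moment, N m; "opening": finger opening in mm; "grip_force": force on a finger pad.
Only numpy, scipy, OpenCV 4.12 (cv2) and the standard library are available. Lean on these libraries where they do the work, as an engineer would, in place of code of your own. Each camera call takes 0.05 s, during which the arm holds its last target. There are 200 camera calls.

## Working session

There is one attempt and no reset: what is moved stays moved. The work goes in short steps, Python scripts to look and compute and a shell command to move; the robot and the scene stay as the last step left them, time stands still between calls to the robot, and variables do not carry over. Pictures are saved under pics/ and viewed, at most 10 in all, crops included, and the job is handed in when it is done.

```bash
mkdir -p pics; cat > h.py <<'E'
import numpy as np,cv2,pickle
from workcell import *
def take(n,f):
    s=snapshot(n); cv2.imwrite(f'pics/{f}.png',s['color'][:,:,::-1]); pickle.dump(s,open(f'pics/{f}.pkl','wb')); return s
def load(f): return pickle.load(open(f'pics/{f}.pkl','rb'))
def px2w(s,uv,z):
    "pixels -> world points at heights z"
    uv=np.array(uv,float).reshape(-1,1,2); n=cv2.undistortPoints(uv,np.array(s['K']),np.array(s['distortion'])).reshape(-1,2)
    R=np.array(s['R']);t=np.array(s['t']); c=-R.T@t; d=np.c_[n,np.ones(len(n))]@R
    return c+d*((np.broadcast_to(z,len(n))-c[2])/d[:,2])[:,None]
def w2px(s,X):
    R=np.array(s['R']);return cv2.projectPoints(np.array(X,float).reshape(-1,3),cv2.Rodrigues(R)[0],np.array(s['t'],float),np.array(s['K']),np.array(s['distortion']))[0].reshape(-1,2)
E
python3 - <<'E'
from h import *
a=take('scene','sc0');b=take('side','si0')
for s in(a,b): print(-np.array(s['R']).T@np.array(s['t']))
im=np.hstack([a['color'],b['color']])[:,:,::-1]
print(get_obs())
E
```

```text
[1500.4380913   286.52369434 1412.26661115]
[ 309.96155348 -977.41025326  685.94317212]
{'t': 0.1, 'joint_positions': array([ 5.29351307e+01,  9.11065219e+00,  9.15632236e+01,  5.94757904e-04,
        7.94239463e+01, -1.20365244e+01]), 'joint_velocities': array([-0.01682765, -0.05875796, -0.10537824, -0.0385349 ,  0.06367419,
        0.02078649]), 'joint_efforts': array([ 3.17324584e-04, -3.96987820e+01, -3.32338572e+01, -1.08615918e-04,
        4.12396490e-03, -7.65294772e-06]), 'tool_pos': array([242.95948711, 520.59651682, 249.41468206]), 'tool_rot': array([-1.79904450e+02, -2.09709427e-02,  1.54971528e+02]), 'wrist_force': array([ 0.48890876, -0.20948796, -0.48934659]), 'ft_torque': array([ 0.01926663, -0.02546859,  0.03817092]), 'grip_force': 0.0, 'opening': 85.34854136910906}
```

View pics/sc0.png

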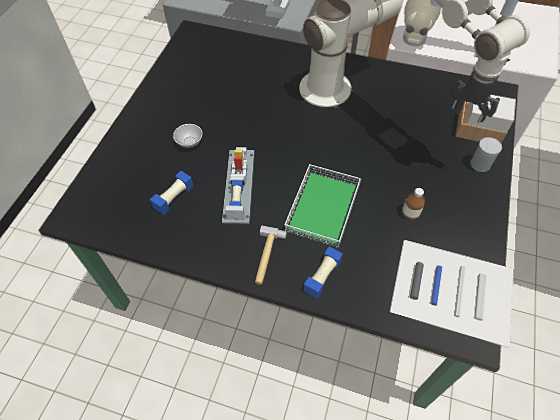

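View pics/si0.png

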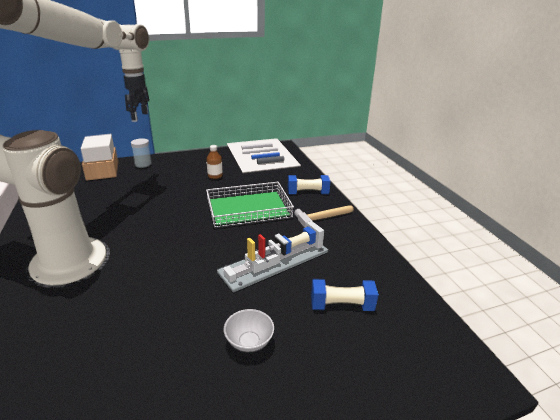

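The scene picture shows three bones: loose at (172,192), loose at (323,272), and clamped at (236,192). The clamped one looks smallest and matches "practice bone in the clamp". I'll enlarge it to confirm and take pixels from it.

```bash
python3 - <<'E'
from h import *
a=load('sc0')['color'][140:230,145:265,::-1]; b=load('si0')['color'][205:295,210:330,::-1]
cv2.imwrite('pics/c1.png',cv2.resize(a,None,fx=6.5,fy=6.5,interpolation=cv2.INTER_CUBIC))
cv2.imwrite('pics/c2.png',cv2.resize(b,None,fx=6.5,fy=6.5,interpolation=cv2.INTER_CUBIC))
E
```

```text
(no output)
```

View pics/c1.png

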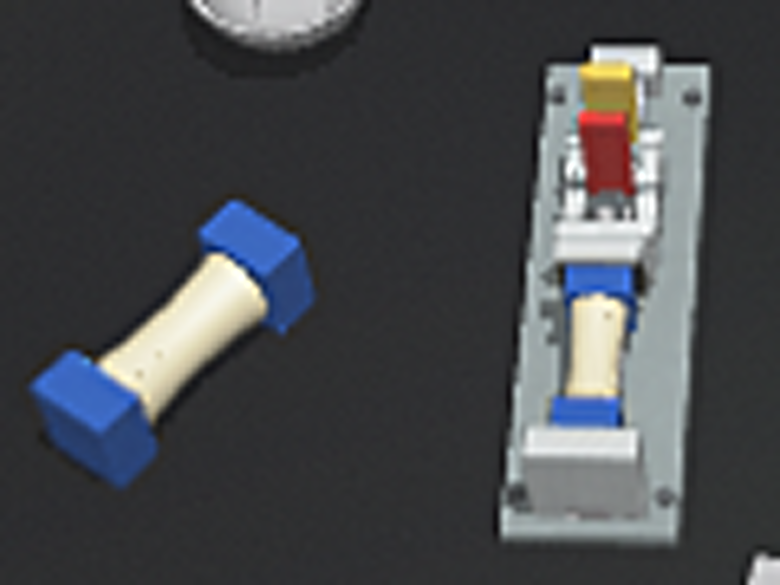

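View pics/c2.png

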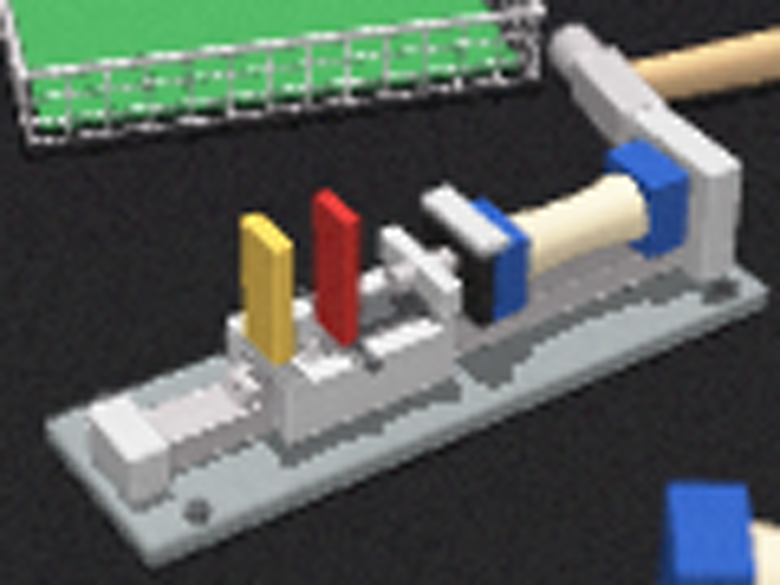

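The clamped bone (crop 1 at (598,345), ends y 265–430) lies between pad and jaw and is visibly smaller than the loose ones, so it is the one. Next I fit the clamp and basket poses.

```bash
python3 - <<'E'
from h import *
from scipy.optimize import least_squares as LS
A=load('sc0');B=load('si0')
c=lambda o,l:[[o[0]+u/6.5-.4,o[1]+v/6.5-.4] for u,v in l]
sa=c((145,140),[(548,64),(710,66),(500,543),(678,543),(530,428),(638,432),(607,70),(604,117)])
sb=c((210,205),[(47,425),(152,550),(768,290),(743,170),(267,229),(337,205)])
def X(p):
    h=p[3]
    a=[(-177,-47,12),(-177,47,12),(143,-47,0),(143,47,0),(115,-30,74),(115,30,74),(h-16,0,106),(h+17,0,106)]
    b=[(-177,47,12),(-177,-47,12),(143,-47,12),(127,-30,74),(h-16,0,106),(h+17,0,106)]
    C,S=np.cos(p[2]),np.sin(p[2]);M=np.array([[C,-S,0],[S,C,0],[0,0,1]]);o=[p[0],p[1],0]
    return np.array(a)@M.T+o,np.array(b)@M.T+o
def f(p): a,b=X(p);return np.r_[(w2px(A,a)-sa).ravel(),(w2px(B,b)-sb).ravel()]
g=px2w(A,[(238,188)],12)[0]
r=LS(f,[g[0],g[1],0,-80],loss='soft_l1',x_scale=[10,10,.1,10]);p=r.x
print('clamp',p[:2],np.degrees(p[2]),'hg',p[3]);print(f(p).reshape(-1,2).round(1).tolist())
C,S=np.cos(p[2]),np.sin(p[2])
print('head_grip',p[0]+C*p[3],p[1]+S*p[3])
# bone centre: fixed jaw face -55
print('bone',p[0]+C*60,p[1]+S*60)
print('red top z106, yellow',px2w(A,[sa[7],sa[6]],106),px2w(B,[sb[5],sb[4]],106))
print('basket rim',px2w(A,[(310,166),(360,179),(339,244),(286,229)],42).round(),px2w(B,[(207,190),(284,184),(293,212),(215,222)],42).round())
print('bottle,bowl',px2w(A,[(414,205),(187,135)],[65,22]).round())
E
```

```text
clamp [ 592.28816458 -163.67126177] 16.374469034188394 hg -79.14470047400914
[[-0.3, -0.8], [-0.3, -0.8], [-0.2, -0.0], [-0.0, 0.4], [-1.2, -1.1], [0.2, -1.4], [-0.3, -0.9], [-0.6, -0.8], [0.1, -2.0], [0.3, -1.0], [1.3, -1.3], [-1.0, -1.3], [0.3, -0.6], [0.2, -0.8]]
head_grip 516.3535976520974 -185.98325761894046
bone 649.8545460073217 -146.7564242231964
red top z106, yellow [[ 535.57588572 -178.07666657  106.        ]
 [ 504.66540166 -187.83778514  106.        ]] [[ 531.19072944 -184.36534607  106.        ]
 [ 499.71083144 -192.8266187   106.        ]]
basket rim [[447.  60.  42.]
 [450. 243.  42.]
 [725. 234.  42.]
 [723.  56.  42.]] [[445. 231.  42.]
 [725. 202.  42.]
 [691.   6.  42.]
 [437.  15.  42.]]
bottle,bowl [[ 520.  436.   65.]
 [ 428. -430.   22.]]
```

```bash
python3 -m pendant '{"grip":[0,0,0,0,0],"travel":[[0,0,0],[0,0,0],[0,0,0],[0,0,0],[0,0,0]],"turn":[0.121,0.121,0.121,0.121,0.121]}' >/dev/null
python3 -m pendant '{"grip":[0,0,0],"travel":[[0,0,0],[0,0,0],[0,0,0]],"turn":[0.121,0.122,0]}'
python3 -m pendant '{"grip":[0,0,0,0,0],"travel":[[-36,3,0],[-36,3,0],[-36,3,0],[-36,3,0],[-36,3,0]],"turn":[0,0,0,0,0]}'
python3 -m pendant '{"grip":[0,0,0,0,0],"travel":[[-36,3,0],[-36,3,0],[-36,3,0],[-36,3,0],[-36,3,0]],"turn":[0,0,0,0,0]}'
python3 -m pendant '{"grip":[0,0,0,0,0],"travel":[[-36,3,0],[-36,3,0],[-36,3,0],[-36,3,0],[-36,3,0]],"turn":[0,0,0,0,0]}'
python3 -m pendant '{"grip":[0,0,0,0,0],"travel":[[-36,3,0],[-36,3,0],[-36,3,0],[-36,3,0],[0,0,0]],"turn":[0,0,0,0,0]}'
python3 -c "
from h import *
print(get_obs()['tool_pos'],get_obs()['tool_rot']);take('wrist','w1')"
```

```text
t: 0.77
tool_pos: [243.1, 520.7, 249.7]
tool_rot: [-179.9, 0.0, 106.2]
wrist_force: [0.1, -0.5, -0.6]
opening: 85.6
grip_force: 0.0
t: 1.18
tool_pos: [308.4, 350.9, 249.9]
tool_rot: [-180.0, 0.0, 106.7]
wrist_force: [0.8, -0.3, -0.7]
opening: 85.2
grip_force: 0.0
t: 1.6
tool_pos: [373.7, 182.4, 250.2]
tool_rot: [180.0, 0.0, 106.6]
wrist_force: [0.5, -0.2, 0.2]
opening: 85.4
grip_force: 0.0
t: 2.02
tool_pos: [438.9, 13.8, 250.2]
tool_rot: [180.0, -0.0, 106.6]
wrist_force: [1.1, -0.5, 0.6]
opening: 85.3
grip_force: 0.0
t: 2.43
tool_pos: [492.1, -124.5, 250.0]
tool_rot: [-180.0, 0.1, 106.3]
wrist_force: [-0.1, 0.4, -0.2]
opening: 85.2
grip_force: 0.0
[ 492.06419314 -124.46326025  250.00353307] [-1.79986954e+02  1.39525325e-01  1.06323643e+02]
```

View pics/w1.png

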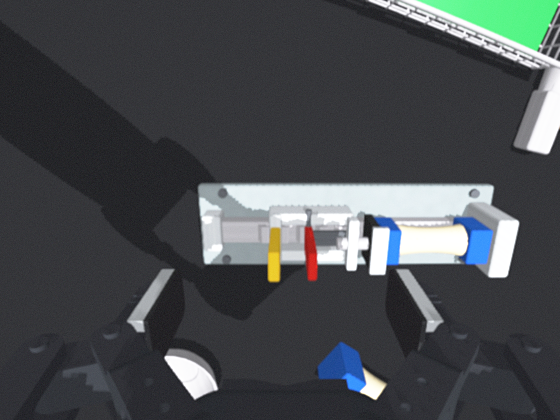

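The wrist picture shows the clamp parallel to the image rows: base corners (201,184), (493,185), (488,265), (205,265), yellow post at x≈274, red tab at x≈311, and the basket edge at the top. I'm refining with these.

```bash
python3 - <<'E'
from h import *
s=load('w1')
P=px2w(s,[(201,184),(493,185),(488,265),(205,265)],12)
print(P.round(1)); print(P[1]-P[0],np.degrees(np.arctan2(*(P[1]-P[0])[1::-1])),np.degrees(np.arctan2(*(P[2]-P[3])[1::-1])))
a=np.radians(16.4);e=np.array([np.cos(a),np.sin(a),0]);n=np.array([-e[1],e[0],0])
o=P.mean(0)+17*e;print('origin',o)
im=s['color'].astype(int)
hsv=cv2.cvtColor(s['color'],cv2.COLOR_RGB2HSV)
for nm,m in(('y',(hsv[...,0]>18)&(hsv[...,0]<32)&(hsv[...,1]>150)),('r',((hsv[...,0]<8)|(hsv[...,0]>172))&(hsv[...,1]>150))):
    m=m&(hsv[...,2]>90);m[:200]=0;m[290:]=0;m[:,:250]=0;m[:,340:]=0
    v=hsv[...,2]
    for r in range(224,284,6):
        x=np.where(m[r])[0]
        if len(x):print(nm,r,x.min(),x.max(),v[r,x].tolist())
for nm,x in(('y',-16),('r',17)):
  for h in(-79,):
    print(nm,w2px(s,[o*[1,1,0]+(h+x)*e+k*n+[0,0,z] for k in(-13,13) for z in (106,60)]).round().tolist())
E
```

```text
[[ 411.6 -164.7   12. ]
 [ 712.4  -77.2   12. ]
 [ 751.3 -166.1   12. ]
 [ 436.1 -257.3   12. ]]
[300.79365729  87.51665588   0.        ] 16.22248488825478 16.13988654081134
origin [ 594.17114616 -161.49804694   12.        ]
y 230 271 279 [188, 189, 192, 191, 192, 196, 191, 190, 186]
y 236 271 279 [191, 191, 193, 194, 192, 193, 191, 189, 187]
y 242 270 279 [189, 194, 193, 194, 196, 190, 195, 194, 187, 184]
y 248 269 279 [185, 193, 194, 194, 191, 193, 195, 193, 194, 186, 178]
y 254 268 279 [214, 233, 236, 238, 235, 237, 239, 236, 237, 237, 229, 195]
y 260 268 279 [214, 234, 237, 238, 238, 237, 237, 237, 239, 238, 231, 199]
y 266 267 280 [107, 203, 236, 238, 238, 238, 238, 238, 239, 237, 238, 235, 191, 107]
y 272 267 280 [96, 200, 233, 238, 237, 236, 235, 237, 237, 236, 236, 233, 184, 100]
y 278 268 279 [189, 233, 239, 240, 238, 238, 238, 238, 240, 239, 233, 175]
r 230 305 311 [159, 160, 164, 167, 176, 174, 168]
r 236 305 313 [145, 156, 165, 167, 169, 188, 189, 180, 158]
r 242 305 314 [144, 146, 157, 165, 166, 168, 164, 166, 174, 171]
r 248 305 315 [142, 146, 150, 159, 166, 167, 165, 168, 170, 166, 167]
r 254 306 316 [141, 145, 160, 187, 202, 206, 207, 205, 206, 202, 197]
r 260 307 316 [144, 169, 200, 213, 216, 217, 215, 216, 209, 204]
r 266 306 317 [120, 145, 182, 204, 215, 216, 216, 215, 214, 225, 240, 159]
r 272 307 316 [138, 185, 206, 216, 218, 216, 215, 211, 214, 192]
r 278 308 316 [175, 205, 215, 218, 215, 215, 217, 205, 162]
y [[276.0, 281.0], [277.0, 257.0], [276.0, 254.0], [277.0, 233.0]]
r [[314.0, 281.0], [311.0, 257.0], [315.0, 254.0], [311.0, 232.0]]
```

```bash
python3 -m pendant '{"grip":[0,0,0,0,0],"travel":[[-32,3,0],[-32,3.5,0],[0,0,20],[0,0,25],[0,0,25]],"turn":[0,0,0,0,0]}' 
python3 -m pendant '{"grip":[0,0,0,0,0],"travel":[[0,0,25],[0,0,25],[0,0,21],[0,0,20],[0,0,0]],"turn":[0,0,0,0,0]}'
python3 -c "
from h import *
print(get_obs()['tool_pos'],tip_extent);take('wrist','w2');a=take('side','s2')
cv2.imwrite('pics/c3.png',np.hstack([cv2.resize(load('w2')['color'],(400,300)),cv2.resize(a['color'][190:295,190:330],(400,300),interpolation=2)])[:,:,::-1])"
```

```text
t: 2.9
tool_pos: [515.5, -178.4, 179.9]
tool_rot: [179.9, 0.0, 106.6]
wrist_force: [-0.5, 0.1, 0.2]
opening: 85.2
grip_force: 0.0
t: 3.32
tool_pos: [512.0, -175.8, 84.8]
tool_rot: [-179.7, -0.4, 106.6]
wrist_force: [-1.2, 0.8, -0.8]
opening: 85.2
grip_force: 0.0
[ 511.97692067 -175.81783839   84.84084622] 19.0
```

View pics/c3.png

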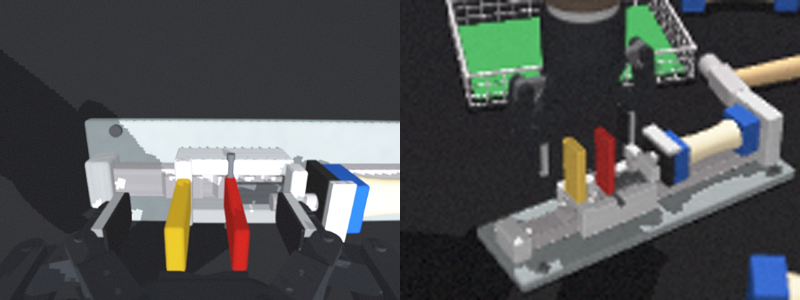

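Both tabs are between the open fingers. The pose reads several mm off the command, so I'm letting it settle and re-reading.

```bash
python3 -m pendant '{"grip":[0,0,0],"travel":[[0,0,0],[0,0,0],[0,0,0]],"turn":[0,0,0]}'
python3 -c "
from h import *
print(get_obs()['tool_pos'],get_obs()['tool_rot'])
s=load('w2')
e=np.array([.9598,.2807,0]);n=np.array([-.2807,.9598,0]);g=np.array([516.5,-184.4,0])
print(w2px(s,[g+x*e+k*n+[0,0,106] for x in(-21,-11,13,21) for k in(-13.5,13.5)])*[400/560,300/420])"
```

```text
t: 3.67
tool_pos: [516.2, -179.1, 90.9]
tool_rot: [179.9, 0.1, 106.4]
wrist_force: [0.3, -0.3, 0.8]
opening: 85.6
grip_force: 0.0
[ 516.17049544 -179.13779207   90.93123273] [1.79889068e+02 1.20477686e-01 1.06417613e+02]
[[165.82789751 271.89598099]
 [163.30115413 227.97312224]
 [185.10512252 272.1774314 ]
 [184.03354359 228.22493731]
 [231.48078609 272.51985486]
 [233.92276717 228.58405478]
 [246.90665035 272.52867995]
 [250.51194837 228.6259722 ]]
```

```bash
python3 -m pendant '{"grip":[0,0,1,1,1],"travel":[[-5,-1,2],[0,0,0],[0,0,0],[0,0,0],[0,0,0]],"turn":[0,0,0,0,0]}' 40
python3 -m pendant '{"grip":[1,1,1,1,1],"travel":[[0,0,0],[0,0,0],[0,0,0],[0,0,0],[0,0,0]],"turn":[0,0,0,0,0]}'
python3 -m pendant '{"grip":[1,1,1],"travel":[[0,0,0],[0,0,0],[0,0,0]],"turn":[0,0,0]}'
```

```text
t: 4.08
tool_pos: [515.6, -183.8, 87.2]
tool_rot: [-180.0, -0.0, 106.4]
wrist_force: [0.6, -0.6, -0.7]
opening: 51.7
grip_force: 0.0
t: 4.5
tool_pos: [515.4, -183.8, 87.6]
tool_rot: [-180.0, -0.0, 106.4]
wrist_force: [-5.7, -0.3, 4.2]
opening: 39.9
grip_force: 39.7
t: 4.75
tool_pos: [515.4, -183.8, 87.5]
tool_rot: [-180.0, -0.0, 106.4]
wrist_force: [-5.2, -0.1, 4.3]
opening: 39.7
grip_force: 39.7
```

Held at 40 mm, and the tab is not giving, as expected. Now I push toward the bone (+tool y) in small steps.

```bash
python3 -m pendant '{"grip":[1,1,1,1],"travel":[[0,1.5,0],[0,1.5,0],[0,1,0],[0,0,0]],"turn":[0,0,0,0]}'
python3 -m pendant '{"grip":[1,1,1,1],"travel":[[0,1,0],[0,1,0],[0,0,0],[0,0,0]],"turn":[0,0,0,0]}'
```

```text
t: 5.08
tool_pos: [517.0, -183.3, 87.5]
tool_rot: [-179.7, -0.1, 106.4]
wrist_force: [-16.4, -2.5, 11.2]
opening: 39.9
grip_force: 42.6
t: 5.42
tool_pos: [519.5, -182.7, 88.1]
tool_rot: [-179.7, -0.1, 106.4]
wrist_force: [-14.0, -0.2, 13.4]
opening: 33.1
grip_force: 37.8
```

It gave: the opening fell to 33 mm. Drawing back while squeezed.

```bash
python3 -m pendant '{"grip":[1,1,1,1,1],"travel":[[0,-3,0],[0,-4,0],[0,-5,0],[0,-5,0],[0,-5,0]],"turn":[0,0,0,0,0]}'
python3 -m pendant '{"grip":[1,1,1,1,1],"travel":[[0,-5,0],[0,-5,0],[0,-5,0],[0,-5,0],[0,-5,0]],"turn":[0,0,0,0,0]}'
python3 -m pendant '{"grip":[1,1,1,1],"travel":[[0,-5,0],[0,-4,0],[0,-2,0],[0,0,0]],"turn":[0,0,0,0]}'
```

```text
t: 5.83
tool_pos: [501.5, -188.0, 88.3]
tool_rot: [179.8, 0.0, 106.4]
wrist_force: [3.3, 4.5, 4.0]
opening: 32.7
grip_force: 36.8
t: 6.25
tool_pos: [477.6, -195.0, 88.3]
tool_rot: [179.8, 0.0, 106.4]
wrist_force: [2.7, 3.9, 4.9]
opening: 32.8
grip_force: 37.0
t: 6.58
tool_pos: [466.4, -198.3, 88.2]
tool_rot: [179.9, 0.0, 106.4]
wrist_force: [0.1, 3.4, 7.8]
opening: 32.5
grip_force: 39.8
```

```bash
python3 -m pendant '{"grip":[0.5,0.2,0,0,0],"travel":[[0,0,0],[0,0,0],[0,0,0],[0,0,0],[0,0,-20]],"turn":[0,0,0,0,0]}'
python3 -m pendant '{"grip":[0,0,0,0,0],"travel":[[0,0,-30],[0,0,-30],[0,0,-30],[0,0,0],[0,0,0]],"turn":[0,0,0,0.12,0.12]}'
python3 -m pendant '{"grip":[0,0,0,0,0],"travel":[[0,0,0],[0,0,0],[0,0,0],[0,0,0],[0,0,0]],"turn":[0.121,0.121,0.121,0.121,0.121]}'
python3 -m pendant '{"grip":[0,0,0,0,0],"travel":[[0,0,0],[0,0,0],[0,0,0],[0,0,0],[0,0,0]],"turn":[0.121,0.121,0.121,0.121,0.121]}'
python3 -m pendant '{"grip":[0,0,0,0,0],"travel":[[0,0,0],[30,0,0],[35,0,0],[35,0,0],[30,0,0]],"turn":[0.121,0,0,0,0]}'
python3 -m pendant '{"grip":[0,0,0],"travel":[[0,0,0],[0,0,0],[0,0,0]],"turn":[0,0,0]}'
python3 -c "
from h import *
take('wrist','w3');take('side','s3')
a=load('s3')['color'][190:295,190:330]
cv2.imwrite('pics/c4.png',np.hstack([cv2.resize(load('w3')['color'],(480,360)),cv2.resize(a,(320,360),interpolation=2)])[:,:,::-1])"
```

```text
t: 7.0
tool_pos: [463.0, -196.7, 103.6]
tool_rot: [-179.7, -0.4, 106.4]
wrist_force: [-0.3, -0.1, 0.5]
opening: 85.2
grip_force: 0.0
t: 7.42
tool_pos: [466.9, -199.5, 199.8]
tool_rot: [179.8, 0.2, 92.3]
wrist_force: [0.4, 0.3, -0.8]
opening: 85.1
grip_force: 0.0
t: 7.83
tool_pos: [465.5, -198.5, 196.9]
tool_rot: [-180.0, 0.0, 57.6]
wrist_force: [-0.7, 0.1, -0.9]
opening: 85.6
grip_force: 0.0
t: 8.25
tool_pos: [465.5, -198.5, 196.9]
tool_rot: [-180.0, 0.0, 23.0]
wrist_force: [0.8, -0.4, 0.3]
opening: 85.4
grip_force: 0.0
t: 8.67
tool_pos: [592.0, -161.2, 196.8]
tool_rot: [-180.0, 0.0, 16.4]
wrist_force: [-0.6, -0.8, -0.1]
opening: 85.4
grip_force: 0.0
t: 8.92
tool_pos: [589.9, -161.9, 196.6]
tool_rot: [-180.0, 0.1, 16.4]
wrist_force: [-0.3, -0.2, -0.2]
opening: 85.7
grip_force: 0.0
```

View pics/c4.png

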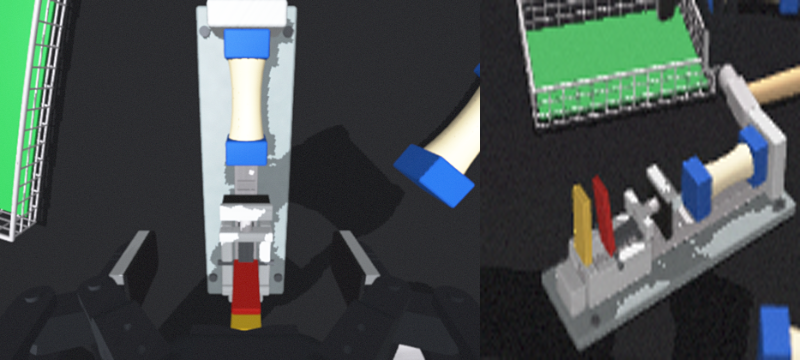

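The head is well back and the pad clear of the bone, which still stands on its supports. Bone block inner top edges are at (247,141) and (247,57) in the left half.

```bash
python3 - <<'E'
from h import *
s=load('w3');o=get_obs()
print(o['tool_pos'],o['tool_rot'],(-np.array(s['R']).T@s['t']).round())
k=560/480
P=px2w(s,[(226*k,141*k),(268*k,141*k),(224*k,57*k),(270*k,57*k)],68)
print(P.round(1),P.mean(0),np.degrees(np.arctan2(*(P[2:].mean(0)-P[:2].mean(0))[1::-1])))
Q=px2w(s,[(230*k,100*k),(266*k,100*k),(240*k,70*k),(240*k,130*k)],48);print(Q.round(1))
c=np.r_[P.mean(0)[:2],0]; a=np.radians(16.4);d=c-o['tool_pos'];print('tx',d@[np.cos(a),np.sin(a),0],'ty',d@[np.sin(a),-np.cos(a),0])
# basket: rim inner line from this view and mat from scene
A=load('sc0');print(px2w(A,[(313,171),(356,183),(337,239),(290,226)],8).round(1))
E
```

```text
[ 589.58360999 -162.17297167  197.16747536] [-1.79985333e+02  4.19593752e-02  1.63318152e+01] [ 666. -139.  320.]
[[ 611.7 -139.2   68. ]
 [ 621.8 -173.2   68. ]
 [ 675.8 -119.8   68. ]
 [ 686.  -154.4   68. ]] [ 648.83197222 -146.65038861   68.        ] 16.58635572057124
[[ 643.7 -132.8   48. ]
 [ 652.7 -163.1   48. ]
 [ 670.3 -134.2   48. ]
 [ 620.8 -148.6   48. ]]
tx 61.22045057268609 ty 1.8372380569061484
[[439.7  71.3   8. ]
 [446.  231.9   8. ]
 [689.  222.1   8. ]
 [688.   59.4   8. ]]
```

```bash
python3 -m pendant '{"grip":[0,0,0,0,0],"travel":[[30,1,0],[31,1,0],[0,0,30],[0,0,30],[0,0,30]],"turn":[0,0,0,0,0]}' >/dev/null
python3 -m pendant '{"grip":[0,0,0,0,0],"travel":[[0,0,25],[0,0,20],[0,0,15],[0,0,0],[0,0,0]],"turn":[0,0,0,0,0]}' 
python3 -m pendant '{"grip":[1,1,1,1,1],"travel":[[0,0,0],[0,0,0],[0,0,0],[0,0,0],[0,0,0]],"turn":[0,0,0,0,0]}' 40
python3 -m pendant '{"grip":[1,1,1,1,1],"travel":[[0,0,0],[0,0,0],[0,0,0],[0,0,0],[0,0,0]],"turn":[0,0,0,0,0]}'
```

```text
t: 9.85
tool_pos: [649.0, -146.8, 47.3]
tool_rot: [-180.0, 0.0, 16.3]
wrist_force: [-0.1, 0.7, -0.0]
opening: 85.4
grip_force: 0.0
t: 10.27
tool_pos: [650.0, -146.6, 48.1]
tool_rot: [180.0, -0.1, 16.4]
wrist_force: [-1.2, 3.3, 4.8]
opening: 25.3
grip_force: 6.5
t: 10.68
tool_pos: [650.0, -146.6, 48.2]
tool_rot: [180.0, -0.0, 16.4]
wrist_force: [-2.6, 1.1, 5.7]
opening: 24.9
grip_force: 39.3
```

```bash
python3 -m pendant '{"grip":[1,1,1,1,1],"travel":[[-1.5,0,-5],[0,0,-15],[0,0,-30],[0,0,-30],[0,0,-30]],"turn":[0,0,0,0,0]}'
python3 -m pendant '{"grip":[1,1,1,1,1],"travel":[[0,0,-30],[0,0,0],[0,0,0],[0,0,0],[0,0,0]],"turn":[0,0.095,0.095,0.095,0]}' 
python3 -m pendant '{"grip":[1,1,1,1,1],"travel":[[-8,-20,0],[-8,-30,0],[-8,-32,0],[-8,-32,0],[-8,-32,0]],"turn":[0,0,0,0,0]}'
python3 -m pendant '{"grip":[1,1,1,1,1],"travel":[[-8,-32,0],[-8,-32,0],[-7,-20,0],[0,0,0],[0,0,0]],"turn":[0,0,0,0,0]}'
python3 -c "
from h import *
take('wrist','w4');a=take('scene','sc4')['color'][140:260,145:365]
cv2.imwrite('pics/c5.png',np.hstack([cv2.resize(load('w4')['color'],(400,300)),cv2.resize(a,(400,300),interpolation=2)])[:,:,::-1])"
```

```text
t: 11.1
tool_pos: [647.5, -146.7, 158.6]
tool_rot: [-180.0, 0.1, 16.4]
wrist_force: [0.9, -0.3, -1.2]
opening: 24.8
grip_force: 39.5
t: 11.52
tool_pos: [647.9, -146.9, 187.9]
tool_rot: [180.0, 0.0, -0.1]
wrist_force: [0.3, 0.2, -2.7]
opening: 24.9
grip_force: 39.7
t: 11.93
tool_pos: [607.2, 0.2, 187.5]
tool_rot: [-180.0, 0.0, 0.2]
wrist_force: [0.3, 0.1, -1.6]
opening: 24.5
grip_force: 39.7
t: 12.35
tool_pos: [584.4, 84.0, 187.5]
tool_rot: [180.0, 0.0, 0.3]
wrist_force: [-0.2, -1.7, -1.4]
opening: 24.6
grip_force: 39.8
```

View pics/c5.png

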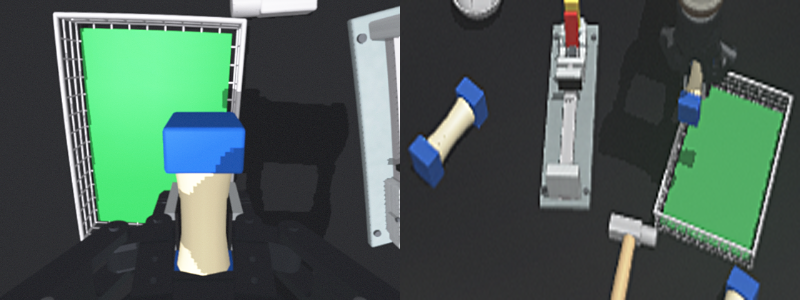

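The bone is held level, with the basket ahead and to the left: mat corners at (83,28), (232,34) and (96,222), rim corners at (54,13) and (246,19).

```bash
python3 - <<'E'
from h import *
s=load('w4');o=get_obs();k=1.4
P=px2w(s,np.array([(83,28),(232,34),(96,222),(54,13),(246,19)])*k,[8,8,8,42,42]);print(P.round(1),o['tool_pos'])
d=P[2]-P[0];a=np.arctan2(-d[1],-d[0]);b=np.arctan2((P[0]-P[1])[1],(P[0]-P[1])[0])-np.pi/2
print(np.degrees([a,b]))
m=(a+b)/2;C=np.array([np.cos(m),np.sin(m),0]);N=np.array([-C[1],C[0],0])
print('centre',(P[3]+P[4])/2-135*C,(P[0]+P[1])/2-131*C)
E
```

```text
[[703.3 219.9   8. ]
 [696.6  53.    8. ]
 [450.5 236.1   8. ]
 [713.3 232.7  42. ]
 [706.8  43.3  42. ]] [585.1478834   82.38176218 187.53231114]
[-3.6589826  -2.31046125]
centre [575.21684611 145.00405747  42.        ] [569.10756381 143.26741164   8.        ]
```

```bash
python3 -m pendant '{"grip":[1,1,1,1,1],"travel":[[-6,-31,0],[-6,-31,0],[0,0,0],[0,0,30],[0,0,30]],"turn":[0,0.05,0,0,0]}'
python3 -m pendant '{"grip":[1,1,1,1,1],"travel":[[0,0,30],[0,0,25],[0,0,20],[0,0,12],[0,0,0]],"turn":[0,0,0,0,0]}'
python3 -m pendant '{"grip":[1,1,1],"travel":[[0,0,4],[0,0,0],[0,0,0]],"turn":[0,0,0]}'
```

```text
t: 12.87
tool_pos: [575.6, 144.3, 129.2]
tool_rot: [-180.0, -0.4, -2.8]
wrist_force: [0.7, -0.3, -3.2]
opening: 24.9
grip_force: 40.2
t: 13.28
tool_pos: [571.0, 143.7, 37.2]
tool_rot: [180.0, 0.3, -2.9]
wrist_force: [-0.9, -0.6, -3.1]
opening: 24.7
grip_force: 40.1
t: 13.53
tool_pos: [574.3, 144.8, 37.9]
tool_rot: [-180.0, -0.2, -2.8]
wrist_force: [-0.4, -0.1, -2.3]
opening: 25.0
grip_force: 40.1
```

```bash
python3 -m pendant '{"grip":[1,1,1,1],"travel":[[0,0,3],[0,0,3],[0,0,0],[0,0,0]],"turn":[0,0,0,0]}'
python3 -m pendant '{"grip":[1,1,1],"travel":[[0,0,1.5],[0,0,0],[0,0,0]],"turn":[0,0,0]}'
python3 -m pendant '{"grip":[1,1,1],"travel":[[0,0,1],[0,0,0],[0,0,0]],"turn":[0,0,0]}'
```

```text
t: 13.87
tool_pos: [572.7, 145.0, 30.2]
tool_rot: [180.0, 0.0, -2.8]
wrist_force: [-0.3, -0.2, -2.3]
opening: 24.7
grip_force: 40.1
t: 14.12
tool_pos: [572.8, 145.0, 28.7]
tool_rot: [180.0, 0.0, -2.8]
wrist_force: [-0.0, 0.3, -2.5]
opening: 24.7
grip_force: 40.1
t: 14.37
tool_pos: [573.1, 145.0, 28.3]
tool_rot: [-180.0, -0.0, -2.8]
wrist_force: [-2.2, 0.2, 1.5]
opening: 25.2
grip_force: 40.5
```

Contact with the mat: the force rose about 4 N, more than the bone's weight. Releasing and withdrawing.

```bash
python3 -m pendant '{"grip":[0.6,0.5,0.4,0.3,0.3],"travel":[[0,0,0],[0,0,0],[0,0,0],[0,0,0],[0,0,0]],"turn":[0,0,0,0,0]}'
python3 -m pendant '{"grip":[0.3,0.3,0.3,0.3,0.3],"travel":[[0,0,-5],[0,0,-15],[0,0,-30],[0,0,-30],[0,0,-30]],"turn":[0,0,0,0,0]}'
python3 -m pendant '{"grip":[0.3,0.3,0.3,0.3,0.3],"travel":[[0,0,-30],[0,0,-20],[0,0,0],[0,0,0],[0,0,0]],"turn":[0,0,0,0,0]}'
python3 -c "
from h import *
take('wrist','w5');a=take('side','s5')['color'][160:310,180:380]
cv2.imwrite('pics/c6.png',np.hstack([cv2.resize(load('w5')['color'],(400,300)),cv2.resize(a,(400,300),interpolation=2)])[:,:,::-1])"
```

```text
t: 14.78
tool_pos: [573.0, 145.0, 27.9]
tool_rot: [-180.0, -0.0, -2.8]
wrist_force: [0.1, 1.2, 0.4]
opening: 59.8
grip_force: 0.0
t: 15.2
tool_pos: [572.5, 145.0, 139.1]
tool_rot: [180.0, 0.0, -2.8]
wrist_force: [0.8, -0.2, 0.4]
opening: 59.7
grip_force: 0.0
t: 15.62
tool_pos: [572.2, 145.0, 186.8]
tool_rot: [180.0, 0.1, -2.8]
wrist_force: [-0.2, -0.5, -0.1]
opening: 59.8
grip_force: 0.0
```

View pics/c6.png

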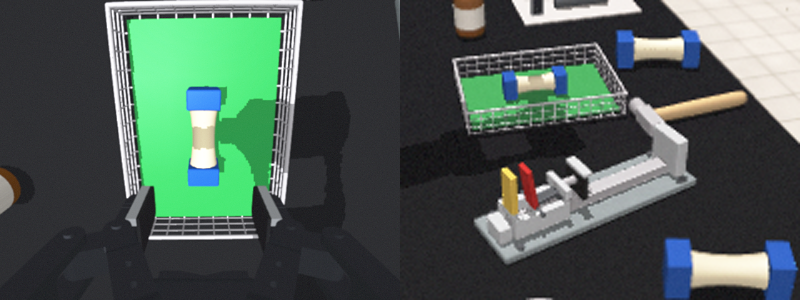

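The bone lies flat in the basket (left half, (204,137)), the head is still back, the gripper is clear, and the bottle and mallet look undisturbed. I'm handing in.

```bash
python3 -c "
from workcell import *
print(sign_off())"
```

```text
the job is handed in; nothing more can be done
None
```

Job handed in at about 16 s: ratchet released, clamp head slid back about 50 mm and left there, and the bone set down flat in the wire basket; the bottle, bowl and mallet were not touched.

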